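# Stir the deburring media, then lock the stirrer's collar home in its interlock dock

## Robot

A 6-joint arm with a two-finger parallel gripper is mounted at the origin on the work surface. World frame = base frame: x ahead of the robot, y to its left, z up, the work surface at z = 0. Lengths are in m, angles in rad, forces in N, time in s.
With the tool pointing down it reaches from about 0.25 to 0.8 m from the base axis. Payload 8.5 kg.
Tool frame: the origin (TCP) lies at the very end of the fingers, on their centre line; the grasp point (between the pads) lies 19 mm behind it; z points along the fingers, y is the line along which they close (so a half turn about z gives the same grasp; the last joint's range is limited). The gripper opens to 85 mm and grips with 20 to 120 N. Pads are 22 mm wide; open, the fingers measure 114 mm over their backs; the gripper's body (76 mm by 85 mm) begins 54 mm behind the grasp point. The pads swing forward as they close: fully open they stand 13 mm farther back than shut.
Start: joints at [-1.243, 0.238, -0.013, 1.319, 0, 1.571], TCP at [0.169, -0.497, 0.231] pointing down, gripper open.
Joint ranges: [-2.66, 2.66], [-1.03, 1.9], [-1.14, 1.46], [-1.82, 2.27], [-1.45, 1.34], [-3.14, 3.14]. Speed limits (rad/s): [2.22, 2.22, 2.79, 3.14, 3.14, 3.14].

## Interface

Orientations are given as a rotation vector (axis times angle).
In Python, from cell import arm gives the robot as it stands.
- The arm moves only by the tool apply_moves, never from a script. Its argument "moves" is a list that holds one entry, the list of rows, each a list of 7 numbers: the closure, from -1 (fully open) to 1 (shut), then the shift along the tool's x, y, z in mm, then the turn, a rotation vector about the tool's x, y, z in degrees. A call has 1 to 20 rows; each row is the pose to reach, as a shift and turn from the pose commanded when the call began, along the tool's axes at that moment; what a row does not reach only later rows make up. A row lasts 1/10 s, in which the tool goes at most 50 mm and 8.59 degrees, less where a joint would pass 70% of its speed; a pose out of reach is approached as far as the arm can. A call with a gripper value outside its range is refused whole. The fingers move at their own pace and stop on an object; "force" is the grip in N (left out, the last holds). Time passes only in rows, so rows that repeat a pose let the fingers close. It gives the time, the measured TCP pose, the force, the opening and the grip force at its end, in the units of the state.
- arm.read_state(): the state, without advancing time (a new reading comes with each control period).
- arm.get_image(name): name is "side" or "top"; returns a dict with "color" (400x640x3 uint8, red, green, blue), "mtx" (3x3 intrinsics, pixels), "cam_to_world" (4x4, takes a point from camera to world coordinates). Camera axes: x right, y down, z forward; pixel columns grow to the right and rows downward; lengths in m; the calibration is good to about 2 mm. A picture is of the moment at which its call begins. There is no depth.
- arm.sign_off(): hands the job in; it is judged then, once.
Trained networks look in the newest picture that a camera, given by its name, has taken for a name from the list of things; names that differ only in an ending like _2 or _b are one class to them, and where a whole thing is asked for, a point or a joint stands for the part that bears it (a point fixed in the world has none). Each returns a list of dicts, best first, with "score" (0 to 1); they miss things now and then, are a little off and sometimes report something else, mostly with a low value. They report only what shows in the picture. A call takes as long as a camera call. They do not tell look-alikes from the thing itself.
- arm.boxes_of(camera, name): "at" ([x, y, z] in m, in world coordinates, good to about 4 mm: the middle of the surface that is visible of it).
- arm.trace(camera, name): "region" (400x640 bool, what is visible of it).
- arm.tip_of(camera, name): "at" ([x, y, z] in m, in world coordinates, good to about 4 mm: a listed point, or the origin of a listed thing).
The state is a dict: "time": time; "joint_pos": joint angles; "joint_velocities": joint speeds; "effort": joint torques, N m; "position": TCP position; "eef_rot": TCP orientation; "force": force on the tool from outside, world axes, zero at the start; "moment": the same for the moment, N m; "grip_width": finger opening in m; "gripper_force": force on a finger pad.
Only numpy, scipy, OpenCV 4.12 (cv2) and the standard library are available. Lean on these libraries where they do the work, as an engineer would, in place of code of your own. Each camera call takes 0.05 s, during which the arm holds its last target. There are 200 camera calls.

## Task

Take the stirrer out of its stand by its knurled head and with the rod deep in the ceramic media stir the steel bowl in two full wide rounds, beginning and ending at the side away from the robot, so that most pieces get shifted and none leaves the bowl. Then put the rod down into the pinned dock, turn the collar until its hidden keyways drop over the pins, and push it fully home against the spring. Finish while holding it there, pressed home in the gripper, and leave the other things on the bench where they lie.

Things in the scene. Friction and masses are not known exactly. Their poses are not given: they have to be found in the camera images.
- collar (a point): centre of the stirrer's knurled round steel head, the place to grip: 49 mm across, reaching 17 mm above and 18 mm below this point. z points up along the rod. The stirrer is one rigid piece, about 0.22 kg; it starts upright in the stand. Below the head hang a hollow skirt (to 38 mm below this point) and, from its middle, the rod
- skirt_mouth (a point): centre of the skirt's open lower rim, 38 mm below the collar point; skirt 48 mm across and 20 mm deep inside. In it, unseen from above, are three keyways 120 degrees apart, open at the bottom, about 13 mm wide, between lugs that leave a 30 mm bore
- rod_tip (a point): round lower end of the stirrer's rod, on its axis, 108 mm below the collar point; rod 12 mm thick
- stand_top (a point): centre of the top of the stirrer's stand, a fixed aluminium block 64 x 64 x 80 mm high with an 18 mm hole in the middle; the skirt rests on it, the rod is in the hole; lift 70 mm to clear it
- bowl_in (a point): centre of the inner floor of the fixed round steel media bowl: 112 mm across outside, inner radius about 50 mm, floor 5 mm above the bench, rim 40 mm above this point. Axes parallel to the world's
- dock_mouth (a point): centre of the open top of the dock, a fixed upright steel sleeve 25 mm across outside, 19 mm inside, its top 105 mm above the bench, on an 80 mm square foot. The rod goes down into the sleeve and the skirt over it. With lugs resting on the pins the collar point is 32 mm above this point; with the pins in the keyways it sinks 14 mm further, to home at 18 mm above this point
- pin_ring (a point): on the dock's axis, level with the tops of its three pins, 6 mm below the mouth. Pins 5 mm wide, 120 degrees apart, out to 18 mm from the axis; their angle differs each time and is not given. Carried over unturned the collar does not drop: it takes 18 to 99 degrees of anticlockwise turn, seen from above (repeats every 120), within some 8 degrees when centred
- plunger (a joint): spring plunger at the bottom of the sleeve, m: 0 up; the rod's end meets it 7 mm before home and presses it to 0.007 at home. The spring pushes back with 6 N at first, 11 N at home, more than the stirrer's weight, so it lifts the collar off home when not held down
- bead0_center (a point): centre of one piece of ceramic media, a white cylinder 17 mm across and 16 mm high (12 g), standing loose on the bowl's floor; the six pieces start in a ring of about 28 mm radius round its middle
- bead1_center (a point): another such piece
- bead2_center (a point): another such piece
- bead3_center (a point): another such piece
- bead4_center (a point): another such piece
- bead5_center (a point): another such piece
- gear_blank: white nylon gear blank, a disc 64 mm across and 14 mm high with a 16 mm bore; loose bystander, origin at the middle of its underside
- lens_cover: clear polycarbonate lens cover, a shallow dome 60 mm across and 15 mm high; loose bystander, origin at the middle of its underside
- sanding_block: black rubber sanding block, 60 x 38 x 30 mm high; loose bystander, origin at the middle of its underside
- plug_gauge: small steel plug gauge standing upright, foot 36 mm across, 36 mm high; loose bystander, origin at the middle of its underside
- scraper: deburring scraper lying down, red aluminium handle 95 mm long and 18 mm thick, steel blade; 143 mm long in all along its x axis; loose bystander, origin at the middle of its underside
Mind the look-alikes: they are no part of the job. Leave any green look-alike of the part that bears collar alone.

How it is judged:
On the way, in this order (a step that is already met when the one before it is completed fails the run):
1. rod's end under 18 mm above the bowl's floor, 12 mm or more beyond its middle (far side) (z of rod_tip in the frame of bowl_in below 0.018 m and horizontal distance between rod_tip and bowl_in below 0.05 m and x of rod_tip in the frame of bowl_in above 0.012 m and y of rod_tip in the frame of bowl_in between -0.012 and 0.012 m), for 0.05 s.
2. round 1: still deep, 12 mm or more to the left or right of the middle (z of rod_tip in the frame of bowl_in below 0.018 m and horizontal distance between rod_tip and bowl_in below 0.05 m and (y of rod_tip in the frame of bowl_in above 0.012 m or y of rod_tip in the frame of bowl_in below -0.012 m) and x of rod_tip in the frame of bowl_in between -0.012 and 0.012 m), for 0.05 s.
3. round 1: still deep, 12 mm or more to the robot's side of the middle (z of rod_tip in the frame of bowl_in below 0.018 m and horizontal distance between rod_tip and bowl_in below 0.05 m and x of rod_tip in the frame of bowl_in below -0.012 m and y of rod_tip in the frame of bowl_in between -0.012 and 0.012 m), for 0.05 s.
4. round 1: still deep, to the left or right again (all of step 2), for 0.05 s.
5. round 1: back at the far side (all of step 1), for 0.05 s.
6. round 2: still deep, 12 mm or more to the left or right of the middle (all of step 4), for 0.05 s.
7. round 2: still deep, 12 mm or more to the robot's side of the middle (all of step 3), for 0.05 s.
8. round 2: still deep, to the left or right again (all of step 6), for 0.05 s.
9. round 2: back at the far side, four or more media pieces shifted by 8 mm or more (all of step 5 and (distance of each of bead0_center, bead1_center, bead2_center, bead3_center from where it was at the start of the episode above 0.008 m or distance of each of bead0_center, bead1_center, bead2_center, bead4_center from where it was at the start of the episode above 0.008 m or distance of each of bead0_center, bead1_center, bead2_center, bead5_center from where it was at the start of the episode above 0.008 m or distance of each of bead0_center, bead1_center, bead3_center, bead4_center from where it was at the start of the episode above 0.008 m or distance of each of bead0_center, bead1_center, bead3_center, bead5_center from where it was at the start of the episode above 0.008 m or distance of each of bead0_center, bead1_center, bead4_center, bead5_center from where it was at the start of the episode above 0.008 m or distance of each of bead0_center, bead2_center, bead3_center, bead4_center from where it was at the start of the episode above 0.008 m or distance of each of bead0_center, bead2_center, bead3_center, bead5_center from where it was at the start of the episode above 0.008 m or distance of each of bead0_center, bead2_center, bead4_center, bead5_center from where it was at the start of the episode above 0.008 m or distance of each of bead0_center, bead3_center, bead4_center, bead5_center from where it was at the start of the episode above 0.008 m or distance of each of bead1_center, bead2_center, bead3_center, bead4_center from where it was at the start of the episode above 0.008 m or distance of each of bead1_center, bead2_center, bead3_center, bead5_center from where it was at the start of the episode above 0.008 m or distance of each of bead1_center, bead2_center, bead4_center, bead5_center from where it was at the start of the episode above 0.008 m or distance of each of bead1_center, bead3_center, bead4_center, bead5_center from where it was at the start of the episode above 0.008 m or distance of each of bead2_center, bead3_center, bead4_center, bead5_center from where it was at the start of the episode above 0.008 m)), for 0.05 s.
At the end, for the whole second after the job is handed in: The stirrer is upright (5 degrees) in the dock, collar within 3 mm of home and 5 mm of the axis, plunger pressed 4 mm or more, still and held by the fingers with 2 N or more; all media lie in the bowl and the five bystanders within 30 mm of where they were (value of joint plunger above 0.004 m and z of collar in the frame of dock_mouth below 0.021 m and horizontal distance between collar and dock_mouth below 0.005 m and angle between collar's own z axis and vertical below 0.09 rad and contact force between the fingers and stirrer above 2 N and linear speed of stirrer below 0.02 m/s and horizontal distance between each of bead0_center, bead1_center, bead2_center, bead3_center, bead4_center, bead5_center and bowl_in below 0.05 m and height (world z) of each of bead0_center, bead1_center, bead2_center, bead3_center, bead4_center, bead5_center below 0.045 m and distance of each of gear_blank, lens_cover, sanding_block, plug_gauge, scraper from where it was at the start of the episode below 0.03 m); the arm keeps its last pose, push and grip.
It fails at once if a media piece leaves the bowl (horizontal distance between any of bead0_center, bead1_center, bead2_center, bead3_center, bead4_center, bead5_center and bowl_in above 0.065 m).
It fails at once if a bystander is shifted by more than 30 mm (distance of any of gear_blank, lens_cover, sanding_block, plug_gauge, scraper from where it was at the start of the episode above 0.03 m).
It also fails if it takes over 72 s, if anything falls off the work surface, if the arm or the gripper's body presses on something with over 40 N, if the wrist force passes 120 N, or if a joint passes its speed limit or range.

## Working session

There is one attempt and no reset: what is moved stays moved. The work goes in short steps, Python scripts to look and compute and a tool call to move; the robot and the scene stay as the last step left them, time stands still between calls to the robot, and variables do not carry over. Pictures are saved under pics/ and viewed, at most 10 in all, crops included, and the job is handed in when it is done.

Besides the shell and the picture viewer there is one more tool, called after "Emit:" by a JSON object that holds its "api" and its "payload". apply_moves: Moves the arm, as the interface text tells. Its arguments: {"type":"object","properties":{"moves":{"type":"array"},"force":{"type":"number"}},"required":["moves"]}

```bash
mkdir -p pics; python3 - <<'E'
from cell import arm
import cv2,numpy as np
s=arm.read_state();print({k:np.round(v,3).tolist() for k,v in s.items()})
for c in("side","top"):
    im=arm.get_image(c);cv2.imwrite(f"pics/{c}0.png",im["color"][:,:,::-1])
    print(c,np.round(im["cam_to_world"],3).tolist(),np.round(im["mtx"],1).tolist())
    for n in["collar","stand_top","bowl_in","dock_mouth","pin_ring","skirt_mouth","bead0_center","gear_blank","lens_cover","sanding_block","plug_gauge","scraper"]:
        print(n,[(np.round(d["at"],3).tolist(),round(d["score"],2)) for d in arm.tip_of(c,n)][:7])
E
```

```text
{'time': 0.0, 'joint_pos': [-1.243, 0.239, -0.014, 1.319, -0.0, 1.571], 'joint_velocities': [-0.001, -0.001, -0.001, -0.0, -0.001, 0.0], 'effort': [0.002, -53.879, 34.643, 0.019, 0.0, 0.0], 'position': [0.169, -0.497, 0.231], 'eef_rot': [-3.098, -0.512, 0.0], 'force': [-0.306, 0.491, -0.502], 'moment': [-0.015, -0.028, 0.011], 'gripper_force': 0.0, 'grip_width': 0.086}
side [[0.944, -0.235, 0.233, 0.36], [-0.331, -0.66, 0.675, -0.523], [-0.005, -0.714, -0.7, 0.666], [0.0, 0.0, 0.0, 1.0]] [[367.1, 0.0, 316.9], [0.0, 367.1, 205.2], [0.0, 0.0, 1.0]]
collar [([0.585, 0.262, 0.117], 0.93), ([0.694, 0.234, 0.103], 0.83), ([0.5, 0.343, 0.107], 0.78), ([0.659, 0.351, 0.107], 0.69)]
stand_top [([0.585, 0.262, 0.083], 0.74)]
bowl_in [([0.517, 0.039, 0.01], 0.9)]
dock_mouth [([0.562, -0.288, 0.105], 0.98)]
pin_ring [([0.568, -0.283, 0.098], 0.71)]
skirt_mouth [([0.663, 0.349, 0.072], 0.98), ([0.692, 0.234, 0.072], 0.97), ([0.497, 0.339, 0.074], 0.8), ([0.587, 0.26, 0.077], 0.67)]
bead0_center [([0.545, 0.04, 0.017], 0.56)]
gear_blank [([0.524, 0.136, -0.004], 0.51)]
lens_cover [([0.685, 0.146, 
[... 388 characters left out ...]
collar [([0.696, 0.232, 0.109], 0.96), ([0.501, 0.341, 0.101], 0.89), ([0.665, 0.348, 0.105], 0.85), ([0.586, 0.262, 0.116], 0.83)]
stand_top []
bowl_in [([0.519, 0.037, 0.002], 0.79)]
dock_mouth [([0.571, -0.284, 0.106], 0.79)]
pin_ring []
skirt_mouth [([0.499, 0.34, 0.07], 0.91), ([0.66, 0.345, 0.07], 0.76), ([0.583, 0.262, 0.082], 0.69), ([0.695, 0.241, 0.068], 0.55)]
bead0_center [([0.545, 0.038, 0.015], 0.52)]
gear_blank [([0.524, 0.135, -0.0], 0.9)]
lens_cover [([0.509, -0.142, -0.004], 0.62), ([0.686, 0.143, -0.003], 0.58)]
sanding_block [([0.683, -0.135, -0.001], 0.71)]
plug_gauge [([0.512, -0.14, -0.003], 0.69), ([0.566, -0.285, 0.109], 0.6)]
scraper [([0.392, -0.039, -0.006], 0.7)]
```

View pics/side0.png

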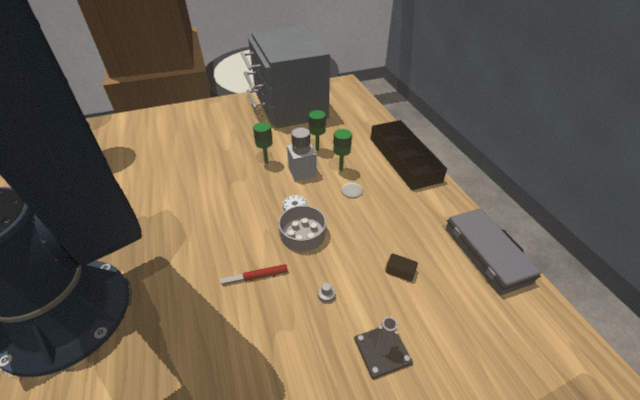

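View pics/top0.png

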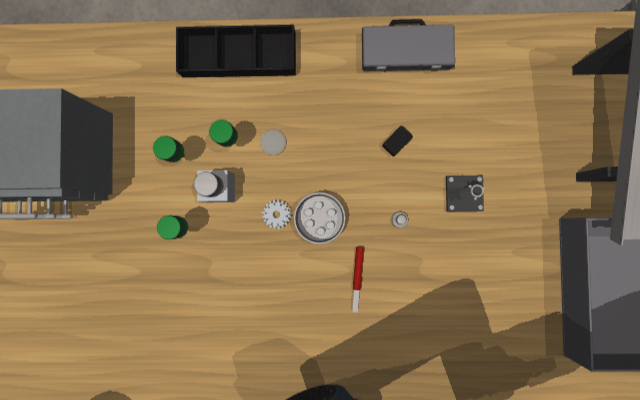

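```bash
python3 - <<'E'
import cv2
a=cv2.imread("pics/side0.png");cv2.imwrite("pics/crop_side.png",cv2.resize(a[40:190,300:500],None,fx=4,fy=4,interpolation=cv2.INTER_CUBIC))
E
```

```text
(no output)
```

View pics/crop_side.png

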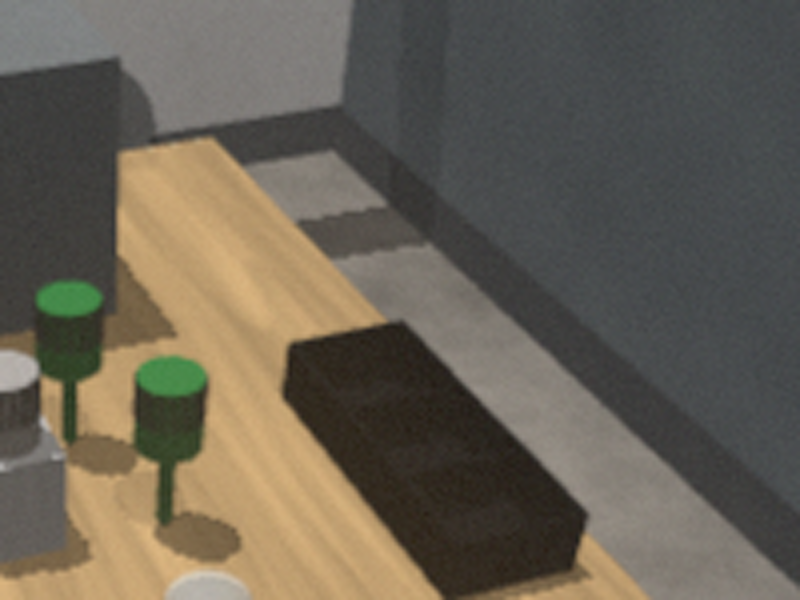

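Emit:
{"api": "apply_moves", "payload": {"moves": [[[-1,0,0,-20,0,0,0],[-1,0,0,-40,0,0,-8],[-1,0,0,-60,0,0,-16]]]}}

```text
time: 1.6
position: [0.169, -0.4969, 0.2919]
eef_rot: [-2.995, -0.947, 0.0]
force: [-0.8, -0.0, 0.1]
grip_width: 0.0853
gripper_force: 0.0
```

```bash
cat > h.py <<'E'
from cell import arm
import numpy as np
from scipy.spatial.transform import Rotation as Rt
def st():
    s=arm.read_state();R=Rt.from_rotvec(s["eef_rot"]);m=R.as_matrix()
    print("t",round(s["time"],2),"p",np.round(s["position"],4),"yaz",round(np.degrees(np.arctan2(m[1,1],m[0,1])),1),"z",np.round(m[:,2],3),"q",np.round(np.degrees(s["joint_pos"]),1),"F",np.round(s["force"],1),"M",np.round(s["moment"],2),"w",round(s["grip_width"],4),"gf",round(s["gripper_force"],1))
    return s,R
def to(p,yaz=None):
    "tool-frame shift (mm) to world p and turn about tool z (deg) to y azimuth"
    s,R=st();print("shift",np.round(1000*R.inv().apply(np.array(p)-s["position"]),1))
    if yaz is not None:
        a=np.radians(yaz);y=np.array([np.cos(a),np.sin(a),0]);z=np.array([0,0,-1.]);T=np.c_[np.cross(y,z),y,z]
        print("turn",np.round((R.inv()*Rt.from_matrix(T)).as_rotvec(degrees=True),1))
E
python3 - <<'E'
from h import *
to([.586,.262,.29],90)
to([.586,.262,.29],-90)
# refine circle positions in top image
import cv2
a=arm.get_image("top");K=a["mtx"];T=a["cam_to_world"]
for n,z in[("collar",.135),("bowl_in",.045),("dock_mouth",.105)]:
    for d in arm.trace("top",n)[:4]:
        ys,xs=np.nonzero(d["region"]);
        c,r=cv2.minEnclosingCircle(np.c_[xs,ys].astype(np.float32))
        v=T[:3,:3]@np.linalg.solve(K,[c[0],c[1],1]);p=T[:3,3]+v*(z-T[2,3])/v[2]
        print(n,round(d["score"],2),np.round(c,1),round(r,1),len(xs),np.round(p,4))
E
```

```text
t 1.6 p [ 0.169  -0.4969  0.2919] yaz -54.9 z [-0.  0. -1.] q [-71.2  13.    7.1  84.2   0.   73.7] F [-0.8 -0.   0.1] M [ 0.02  0.03 -0.01] w 0.0853 gf 0.0
shift [ 777.5 -381.2    2.2]
turn [  -0.    -0.  -144.9]
t 1.6 p [ 0.169  -0.4969  0.2919] yaz -54.9 z [-0.  0. -1.] q [-71.2  13.    7.1  84.2   0.   73.7] F [-0.8 -0.   0.1] M [ 0.02  0.03 -0.01] w 0.0853 gf 0.0
shift [ 777.5 -381.2    2.2]
turn [-0.   0.  35.1]
collar 0.9 [223.7 132.7] 14.6 583 [0.6866 0.2233 0.135 ]
collar 0.84 [167.8 149. ] 16.3 655 [0.6554 0.3358 0.135 ]
collar 0.83 [208.5 183. ] 14.8 581 [0.5862 0.2538 0.135 ]
collar 0.73 [172.5 227. ] 14.8 580 [0.4995 0.3257 0.135 ]
bowl_in 0.69 [318.7 217.7] 26.5 1870 [0.5158 0.0376 0.045 ]
dock_mouth 0.96 [465.  192.5] 24.4 1329 [ 0.563  -0.2604  0.105 ]
dock_mouth 0.38 [207.9 183.3] 14.3 541 [0.5881 0.2624 0.105 ]
```

Emit:
{"api": "apply_moves", "payload": {"moves": [[[-1,45,-22,0,0,0,-8],[-1,90,-44,0,0,0,-16],[-1,135,-66,0,0,0,-24],[-1,180,-88,0,0,0,-32],[-1,225,-110,0,0,0,-40],[-1,270,-132,0,0,0,-48],[-1,315,-154,0,0,0,-56],[-1,360,-176,0,0,0,-64],[-1,405,-198,0,0,0,-72],[-1,450,-220,0,0,0,-80],[-1,495,-242,0,0,0,-88],[-1,540,-265,0,0,0,-96],[-1,585,-287,0,0,0,-104],[-1,630,-309,0,0,0,-112],[-1,675,-331,0,0,0,-120],[-1,720,-353,0,0,0,-128],[-1,760,-372,0,0,0,-136],[-1,777,-381,0,0,0,-145],[-1,777,-381,0,0,0,-145],[-1,777,-381,0,0,0,-145]]]}}

```text
time: 3.8
position: [0.5894, 0.2591, 0.2898]
eef_rot: [-0.011, -3.139, 0.002]
force: [-0.6, -0.1, -0.4]
grip_width: 0.0852
gripper_force: 0.0
```

```bash
python3 - <<'E'
from h import *
import cv2
to([.586,.262,.099],90)
a=arm.get_image("side");cv2.imwrite("pics/s1.png",cv2.resize(a["color"][60:210,210:410,::-1],None,fx=4,fy=4,interpolation=cv2.INTER_CUBIC))
for n in("collar","stand_top"):print(n,[(np.round(d["at"],3).tolist(),round(d["score"],2)) for d in arm.tip_of("side",n)])
E
```

```text
t 3.8 p [0.5894 0.2591 0.2898] yaz 89.6 z [-0.002 -0.001 -1.   ] q [23.7 25.8 25.7 90.1 -0.  24.1] F [-0.6 -0.1 -0.4] M [-0.01  0.02  0.03] w 0.0852 gf 0.0
shift [  3.    3.  190.8]
turn [-0.1 -0.1 -0.4]
collar [([0.696, 0.233, 0.106], 0.78), ([0.589, 0.261, 0.116], 0.74), ([0.501, 0.34, 0.106], 0.74), ([0.658, 0.35, 0.105], 0.69)]
stand_top [([0.584, 0.26, 0.081], 0.68)]
```

View pics/s1.png

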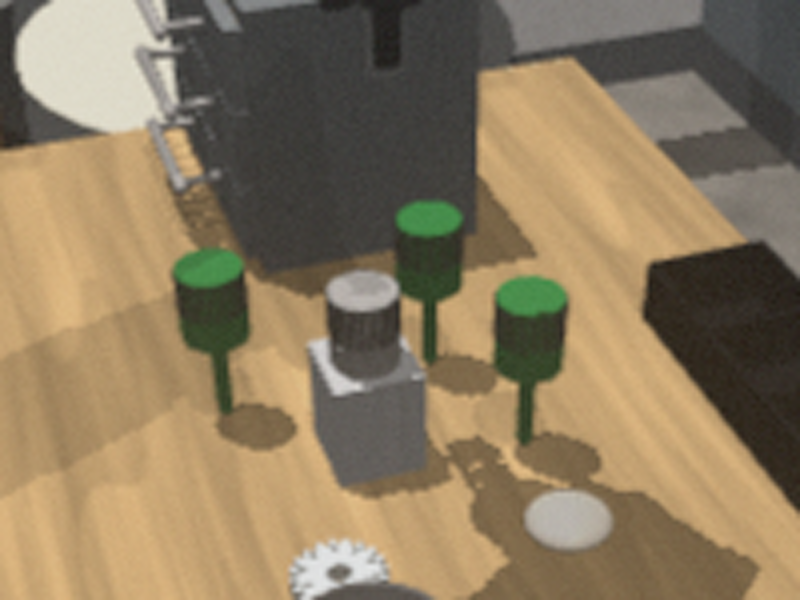

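The three green ones (crop 210,300; 430,250; 530,330) are look-alikes. The steel one at (362,320), standing in the aluminium block, is the stirrer.

Emit:
{"api": "apply_moves", "payload": {"moves": [[[-1,0,0,0,0,0,0],[-1,0,0,40,0,0,0],[-1,0,0,80,0,0,0],[-1,0,0,115,0,0,0],[-1,0,0,145,0,0,0],[-1,0,0,170,0,0,0],[-1,0,0,185,0,0,0],[-1,0,0,191,0,0,0],[-1,0,0,191,0,0,0],[-1,0,0,191,0,0,0]]], "force": 60}}

```text
time: 4.95
position: [0.5904, 0.2591, 0.1015]
eef_rot: [0.007, 3.14, 0.001]
force: [0.2, 0.3, 0.4]
grip_width: 0.0854
gripper_force: 0.0
```

```bash
python3 - <<'E'
from h import *
import cv2
st()
a=arm.get_image("side");cv2.imwrite("pics/s2.png",cv2.resize(a["color"][80:200,230:390,::-1],None,fx=5,fy=5,interpolation=cv2.INTER_CUBIC))
E
```

```text
t 4.95 p [0.5904 0.2591 0.1015] yaz 89.7 z [ 0.001  0.001 -1.   ] q [23.7 28.9  3.1 64.2  0.  24. ] F [0.2 0.3 0.4] M [-0.01  0.06  0.  ] w 0.0854 gf 0.0
```

View pics/s2.png

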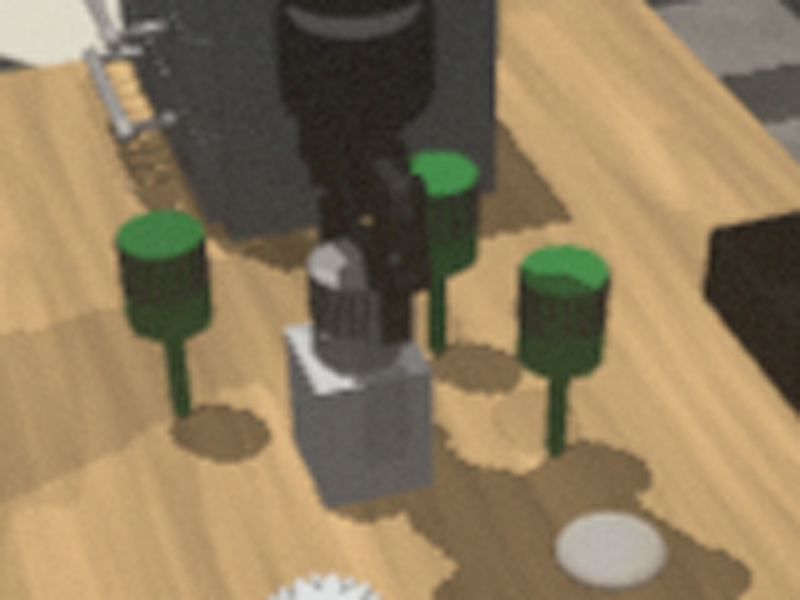

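The side view shows the near finger at crop (400,270), right of the head's middle (345,310), so the gripper is a few mm too far in +x. That agrees with the measured pose, so I'll correct it and then grip.

Emit:
{"api": "apply_moves", "payload": {"moves": [[[-1,4,3,2,0,0,0],[-1,4,3,2,0,0,0],[-1,4,3,2,0,0,0],[-1,4,3,2,0,0,0]]]}}

```text
time: 5.4
position: [0.5859, 0.2623, 0.0985]
eef_rot: [0.006, 3.141, 0.0]
force: [-0.4, 0.8, 0.2]
grip_width: 0.0852
gripper_force: 0.0
```

```bash
python3 - <<'E'
from h import *
st()
print([(np.round(d["at"],3).tolist(),round(d["score"],2)) for d in arm.tip_of("side","collar")])
E
```

```text
t 5.4 p [0.5859 0.2623 0.0985] yaz 89.8 z [ 0.  0. -1.] q [24.1 28.8  2.5 63.7  0.  24.3] F [-0.4  0.8  0.2] M [-0.04 -0.07  0.04] w 0.0852 gf 0.0
[([0.503, 0.342, 0.106], 0.92), ([0.586, 0.263, 0.119], 0.73), ([0.696, 0.232, 0.105], 0.65), ([0.662, 0.351, 0.106], 0.65)]
```

Emit:
{"api": "apply_moves", "payload": {"moves": [[[1,0,0,0,0,0,0],[1,0,0,0,0,0,0],[1,0,0,0,0,0,0],[1,0,0,0,0,0,0],[1,0,0,0,0,0,0],[1,0,0,0,0,0,0],[1,0,0,0,0,0,0],[1,0,0,0,0,0,0],[1,0,0,0,0,0,0],[1,0,0,0,0,0,0]]], "force": 80}}

```text
time: 6.45
position: [0.5861, 0.2623, 0.0987]
eef_rot: [0.006, 3.141, 0.001]
force: [0.6, -0.4, 5.8]
grip_width: 0.0465
gripper_force: 82.1
```

```bash
python3 - <<'E'
from h import *
st()
E
```

```text
t 6.45 p [0.5861 0.2623 0.0987] yaz 89.8 z [ 0.001  0.    -1.   ] q [24.1 28.8  2.5 63.7  0.  24.3] F [ 0.6 -0.4  5.8] M [-0.03  0.04 -0.02] w 0.0465 gf 82.1
```

Emit:
{"api": "apply_moves", "payload": {"moves": [[[1,0,0,-15,0,0,0],[1,0,0,-40,0,0,0],[1,0,0,-70,0,0,0],[1,0,0,-95,0,0,0],[1,0,0,-95,0,0,0],[1,10,-35,-95,0,0,0],[1,20,-70,-95,0,0,0],[1,32,-105,-95,0,0,0],[1,43,-140,-95,0,0,0],[1,54,-175,-95,0,0,0],[1,63,-205,-95,0,0,0],[1,69,-224,-95,0,0,0],[1,69,-224,-95,0,0,0],[1,69,-224,-95,0,0,0],[1,69,-224,-95,0,0,0]]]}}

```text
time: 7.95
position: [0.516, 0.039, 0.1926]
eef_rot: [-0.005, -3.141, -0.0]
force: [0.6, -0.1, -1.7]
grip_width: 0.0461
gripper_force: 82.8
```

```bash
python3 - <<'E'
from h import *
import cv2
to([.517,.038,.1002],90)
a=arm.get_image("side");cv2.imwrite("pics/s3.png",cv2.resize(a["color"][120:270,220:420,::-1],None,fx=4,fy=4,interpolation=cv2.INTER_CUBIC))
for c in("side","top"):
  if c=="top":arm.get_image(c)
  for n in("collar","rod_tip","bowl_in","bead0_center"):print(c,n,[(np.round(d["at"],3).tolist(),round(d["score"],2)) for d in arm.tip_of(c,n)])
E
```

```text
t 7.95 p [0.516  0.039  0.1926] yaz 89.8 z [-0.001  0.    -1.   ] q [ 4.3 13.9 -6.2 70.   0.   4.5] F [ 0.6 -0.1 -1.7] M [0.   0.01 0.01] w 0.0461 gf 82.8
shift [-1.1 -1.  92.4]
turn [ 0.  -0.1 -0.2]
side collar [([0.693, 0.233, 0.106], 0.97), ([0.498, 0.342, 0.106], 0.93), ([0.659, 0.35, 0.108], 0.82), ([0.514, 0.037, 0.21], 0.73)]
side rod_tip [([0.659, 0.346, -0.002], 0.9), ([0.499, 0.338, -0.002], 0.84), ([0.514, 0.039, 0.107], 0.66), ([0.692, 0.235, -0.004], 0.66), ([0.681, -0.135, 0.002], 0.45), ([0.549, 0.038, 0.016], 0.34)]
side bowl_in [([0.514, 0.04, 0.008], 0.73), ([0.531, 0.064, 0.013], 0.72)]
side bead0_center [([0.544, 0.038, 0.015], 0.48)]
top collar [([0.696, 0.233, 0.108], 0.98), ([0.662, 0.35, 0.105], 0.71), ([0.503, 0.342, 0.104], 0.57)]
top rod_tip [([0.661, 0.346, 0.002], 0.61), ([0.498, 0.34, 0.001], 0.58)]
top bowl_in [([0.572, -0.283, 0.108], 0.29)]
top bead0_center []
```

View pics/s3.png

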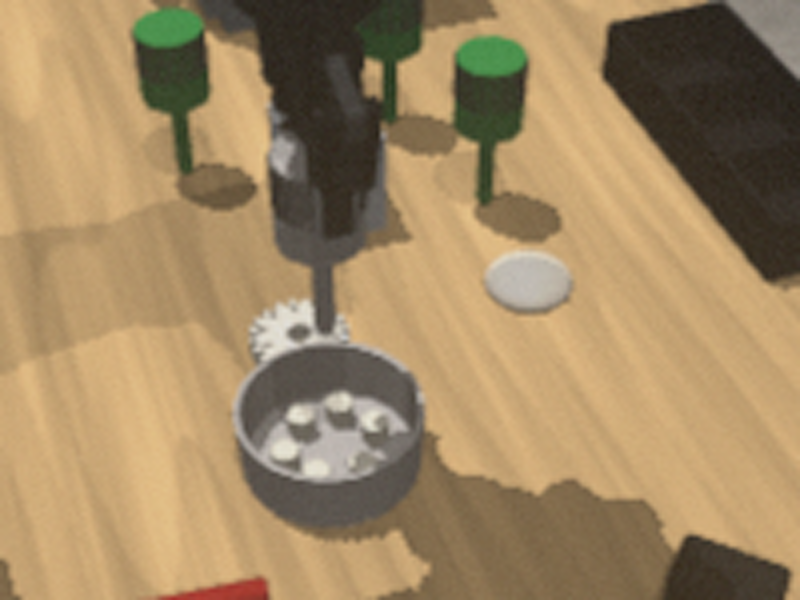

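The stirrer hangs upright, with its rod at crop (324,300) above the bowl's far part in perspective and the six beads in a ring around (330,440). Next I lower it at the bowl's centre.

Emit:
{"api": "apply_moves", "payload": {"moves": [[[1,0,0,30,0,0,0],[1,0,0,55,0,0,0],[1,0,0,70,0,0,0],[1,0,0,82,0,0,0],[1,0,0,90,0,0,0],[1,0,0,93,0,0,0],[1,0,0,93,0,0,0],[1,-6,0,93,0,0,0],[1,-12,0,93,0,0,0],[1,-18,0,93,0,0,0],[1,-23,0,93,0,0,0],[1,-23,0,93,0,0,0],[1,-23,0,93,0,0,0],[1,-23,0,93,0,0,0]]]}}

```text
time: 9.85
position: [0.5387, 0.0384, 0.1002]
eef_rot: [-0.006, -3.141, -0.0]
force: [0.9, 0.1, -2.3]
grip_width: 0.046
gripper_force: 82.8
```

```bash
python3 - <<'E'
from h import *
st()
E
```

```text
t 9.85 p [0.5387 0.0384 0.1002] yaz 89.8 z [-0.  0. -1.] q [  4.1  19.5 -12.5  58.    0.    4.3] F [ 0.9  0.1 -2.3] M [ 0.02 -0.01 -0.03] w 0.046 gf 82.8
```

Emit:
{"api": "apply_moves", "payload": {"moves": [[[1,1.4,8,0,0,0,0],[1,5.4,15,0,0,0,0],[1,11.5,20,0,0,0,0],[1,19,23,0,0,0,0],[1,27,23,0,0,0,0],[1,34.5,20,0,0,0,0],[1,40.6,15,0,0,0,0],[1,44.6,8,0,0,0,0],[1,46,0,0,0,0,0],[1,44.6,-8,0,0,0,0],[1,40.6,-15,0,0,0,0],[1,34.5,-20,0,0,0,0],[1,27,-23,0,0,0,0],[1,19,-23,0,0,0,0],[1,11.5,-20,0,0,0,0],[1,5.4,-15,0,0,0,0],[1,1.4,-8,0,0,0,0],[1,0,0,0,0,0,0],[1,0,0,0,0,0,0],[1,0,0,0,0,0,0]]]}}

```text
time: 11.85
position: [0.5387, 0.0388, 0.1003]
eef_rot: [-0.004, -3.141, 0.0]
force: [-1.0, -0.1, -2.0]
grip_width: 0.0462
gripper_force: 82.8
```

```bash
python3 - <<'E'
from h import *
st();arm.get_image("side")
for n in("bead0_center","rod_tip","bowl_in"):print(n,[(np.round(d["at"],3).tolist(),round(d["score"],2)) for d in arm.tip_of("side",n)])
E
```

```text
t 11.85 p [0.5387 0.0388 0.1003] yaz 89.8 z [-0. -0. -1.] q [  4.1  19.5 -12.5  58.    0.    4.3] F [-1.  -0.1 -2. ] M [ 0.   -0.02 -0.01] w 0.0462 gf 82.8
bead0_center [([0.536, 0.039, 0.119], 0.52), ([0.557, 0.042, 0.016], 0.51)]
rod_tip [([0.532, 0.035, 0.01], 0.93), ([0.69, 0.236, -0.0], 0.84), ([0.5, 0.343, 0.001], 0.79)]
bowl_in [([0.518, 0.041, 0.006], 0.57)]
```

Emit:
{"api": "apply_moves", "payload": {"moves": [[[1,1.4,8,0,0,0,0],[1,5.4,15,0,0,0,0],[1,11.5,20,0,0,0,0],[1,19,23,0,0,0,0],[1,27,23,0,0,0,0],[1,34.5,20,0,0,0,0],[1,40.6,15,0,0,0,0],[1,44.6,8,0,0,0,0],[1,46,0,0,0,0,0],[1,44.6,-8,0,0,0,0],[1,40.6,-15,0,0,0,0],[1,34.5,-20,0,0,0,0],[1,27,-23,0,0,0,0],[1,19,-23,0,0,0,0],[1,11.5,-20,0,0,0,0],[1,5.4,-15,0,0,0,0],[1,1.4,-8,0,0,0,0],[1,0,0,0,0,0,0],[1,0,0,0,0,0,0],[1,0,0,0,0,0,0]]]}}

```text
time: 14.05
position: [0.5386, 0.0389, 0.1002]
eef_rot: [-0.004, -3.141, 0.0]
force: [-0.3, -0.9, -3.0]
grip_width: 0.0462
gripper_force: 82.8
```

```bash
python3 - <<'E'
from h import *
import cv2
st();a=arm.get_image("side")
b=cv2.imread("pics/side0.png")
w=np.hstack([b[195:265,260:350],a["color"][195:265,260:350,::-1]])
cv2.imwrite("pics/s4.png",cv2.resize(w,None,fx=4.4,fy=4.4,interpolation=cv2.INTER_CUBIC))
E
```

```text
t 14.05 p [0.5386 0.0389 0.1002] yaz 89.8 z [-0. -0. -1.] q [  4.1  19.5 -12.5  58.    0.    4.3] F [-0.3 -0.9 -3. ] M [-0.02 -0.01  0.03] w 0.0462 gf 82.8
```

View pics/s4.png

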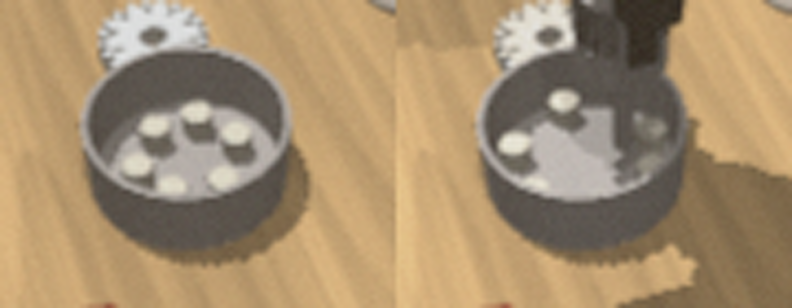

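All five visible beads lie 10 mm or more from any start place and close to the wall; the sixth is hidden by the rod. I lift the rod and go over to the dock.

Emit:
{"api": "apply_moves", "payload": {"moves": [[[1,8,0,-5,0,0,0],[1,8,0,-30,0,0,0],[1,8,0,-65,0,0,0],[1,8,0,-100,0,0,0],[1,8,0,-130,0,0,0],[1,0,-35,-140,0,0,0],[1,-5,-70,-140,0,0,0],[1,-8,-105,-140,0,0,0],[1,-11,-140,-140,0,0,0],[1,-15,-175,-140,0,0,0],[1,-18,-210,-140,0,0,0],[1,-22,-245,-140,0,0,0],[1,-25,-280,-140,0,0,0],[1,-28,-305,-140,0,0,0],[1,-28,-320,-140,0,0,0],[1,-28,-324,-140,0,0,0],[1,-28,-324,-140,0,0,0],[1,-28,-324,-140,0,0,0],[1,-28,-324,-140,0,0,0]]]}}

```text
time: 16.0
position: [0.5658, -0.2845, 0.2406]
eef_rot: [0.004, 3.142, 0.0]
force: [-0.5, -1.7, -1.9]
grip_width: 0.0461
gripper_force: 83.0
```

```bash
python3 - <<'E'
from h import *
import cv2
st()
for c in("side","top"):
  a=arm.get_image(c)
  if c=="side":cv2.imwrite("pics/s5.png",cv2.resize(a["color"][240:390,310:470,::-1],None,fx=4,fy=4,interpolation=cv2.INTER_CUBIC))
  for n in("collar","rod_tip","dock_mouth","pin_ring"):print(c,n,[(np.round(d["at"],4).tolist(),round(d["score"],2)) for d in arm.tip_of(c,n) if d["at"][1]<-.2])
E
```

```text
t 16.0 p [ 0.5658 -0.2845  0.2406] yaz 89.9 z [ 0.  0. -1.] q [-26.7  24.5  16.6  82.1   0.  -26.6] F [-0.5 -1.7 -1.9] M [-0.01  0.04 -0.02] w 0.0461 gf 83.0
side collar [([0.5659, -0.2852, 0.2617], 0.62)]
side rod_tip [([0.5619, -0.2846, 0.1525], 0.62)]
side dock_mouth []
side pin_ring [([0.569, -0.2867, 0.0999], 0.76), ([0.5649, -0.2862, 0.1033], 0.24)]
top collar [([0.5633, -0.2881, 0.2619], 0.51)]
top rod_tip []
top dock_mouth [([0.5721, -0.2839, 0.1044], 0.95)]
top pin_ring [([0.5671, -0.2802, 0.0977], 0.88)]
```

View pics/s5.png

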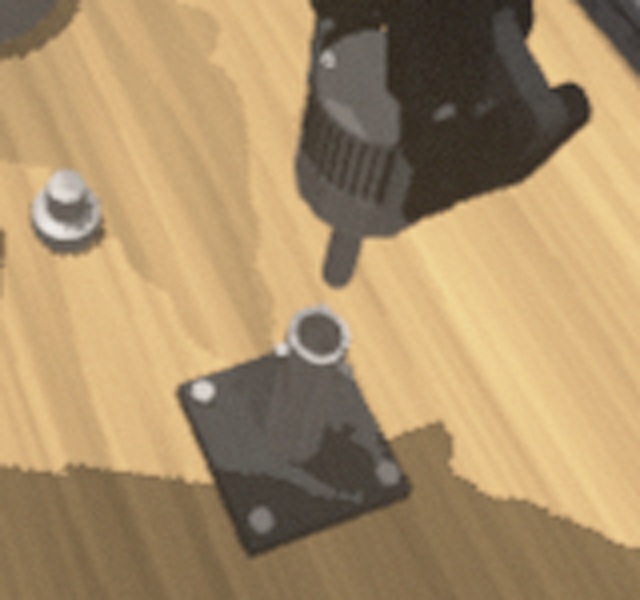

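```bash
python3 - <<'E'
from h import *
a=arm.get_image("side");K=a["mtx"];T=a["cam_to_world"]
def bp(u,v,z):
    d=T[:3,:3]@np.linalg.solve(K,[310+u/4-.375,240+v/4-.375,1]);return T[:3,3]+d*(z-T[2,3])/d[2]
m=bp(320,335,.105);print("mouth",m)
for p in((281,350),(346,370)):
    q=bp(*p,.0985);print("pin",q,np.linalg.norm((q-m)[:2]),np.degrees(np.arctan2(*(q-m)[1::-1])))
def pr(p):
    c=T[:3,:3].T@(np.array(p)-T[:3,3]);c=K@c/c[2];return (c[:2]-[310,240]+.375)*4
s=arm.read_state()["position"]
print("tip expected px",pr([s[0],s[1],s[2]+.0193-.102]),"(sphere centre), radius",4*6/1000*367/.6)
E
```

```text
mouth [ 0.56743917 -0.28316456  0.105     ]
pin [ 0.55161491 -0.28100252  0.0985    ] 0.015971274377511623 172.2199489495768
pin [ 0.57270909 -0.29768488  0.0985    ] 0.015447058860021866 -70.05243811701965
tip expected px [337.52958514 275.40493814] (sphere centre), radius 14.68
```

The dock mouth is at crop (320,335), with pins at (281,350) and (346,370). The rod's end at (336,285) matches its predicted pixel to about 1 mm. I centre over the dock and go down to just above the skirt engagement.

Emit:
{"api": "apply_moves", "payload": {"moves": [[[1,-1.6,1.3,0,0,0,0],[1,-1.6,1.3,20,0,0,0],[1,-1.6,1.3,36,0,0,0],[1,-1.6,1.3,44,0,0,0],[1,-1.6,1.3,52,0,0,0],[1,-1.6,1.3,60,0,0,0],[1,-1.6,1.3,72,0,0,0],[1,-1.6,1.3,84,0,0,0],[1,-1.6,1.3,96,0,0,0],[1,-1.6,1.3,106,0,0,0],[1,-1.6,1.3,113,0,0,0],[1,-1.6,1.3,114,0,0,0],[1,-1.6,1.3,114,0,0,0],[1,-1.6,1.3,114,0,0,0]]]}}

```text
time: 17.95
position: [0.5677, -0.2846, 0.1268]
eef_rot: [0.006, 3.141, -0.0]
force: [-0.1, 0.3, -2.5]
grip_width: 0.0462
gripper_force: 83.0
```

```bash
python3 - <<'E'
from h import *
to([.5674,-.2832,.1177],90)
E
```

```text
t 17.95 p [ 0.5677 -0.2846  0.1268] yaz 89.8 z [ 0.001 -0.    -1.   ] q [-26.6  27.1   4.   66.9   0.  -26.4] F [-0.1  0.3 -2.5] M [-0.03 -0.01 -0.04] w 0.0462 gf 83.0
shift [0.3 1.4 9.1]
turn [-0.   0.  -0.2]
```

Emit:
{"api": "apply_moves", "payload": {"moves": [[[1,0,1.3,0,0,0,0],[1,0,1.3,3,0,0,0],[1,0,1.3,6,0,0,0],[1,0,1.3,9,0,0,0],[1,0,1.3,10,0,0,0],[1,0,1.3,10,0,0,0],[1,0,1.3,10,0,0,0]]]}}

```text
time: 18.65
position: [0.5675, -0.2832, 0.1175]
eef_rot: [0.006, 3.14, -0.001]
force: [-2.1, 1.4, 9.9]
grip_width: 0.046
gripper_force: 84.4
```

```bash
python3 - <<'E'
from h import *
to([.5674,-.2832,.1177],90)
E
```

```text
t 18.65 p [ 0.5675 -0.2832  0.1175] yaz 89.8 z [ 0.001 -0.    -1.   ] q [-26.5  27.3   2.9  65.6   0.  -26.3] F [-2.1  1.4  9.9] M [ 0.41  0.65 -0.01] w 0.046 gf 84.4
shift [ 0.1 -0.  -0.2]
turn [-0.   0.1 -0.2]
```

Emit:
{"api": "apply_moves", "payload": {"moves": [[[1,0,0,0,0,0,-7],[1,0,0,0,0,0,-14],[1,0,0,0.5,0,0,-20],[1,0,0,1,0,0,-20],[1,0,0,1,0,0,-20]]]}}

```text
time: 19.15
position: [0.5686, -0.2836, 0.1175]
eef_rot: [-0.54, 3.092, -0.003]
force: [-0.8, 2.1, 13.0]
grip_width: 0.0462
gripper_force: 84.2
```

Emit:
{"api": "apply_moves", "payload": {"moves": [[[1,0,0,0,0,0,-5],[1,0,0,0,0,0,-9],[1,0,0,0,0,0,-9],[1,0,0,0,0,0,-9]]]}}

```text
time: 19.55
position: [0.5688, -0.2837, 0.1174]
eef_rot: [-0.78, 3.039, -0.004]
force: [-0.8, 1.1, 11.8]
grip_width: 0.0464
gripper_force: 84.1
```

```bash
python3 - <<'E'
from h import *
to([.5674,-.2832,.1177],90)
E
```

```text
t 19.55 p [ 0.5688 -0.2837  0.1174] yaz 118.8 z [ 0.004 -0.002 -1.   ] q [-26.5  27.3   2.9  65.4   0.  -55.3] F [-0.8  1.1 11.8] M [0.25 0.1  0.1 ] w 0.0464 gf 84.1
shift [ 1.   1.1 -0.3]
turn [-0.1  0.2 28.8]
```

Emit:
{"api": "apply_moves", "payload": {"moves": [[[1,0.8,0.8,0.3,0,0,-5],[1,0.8,0.8,0.3,0,0,-9],[1,0.8,0.8,0.3,0,0,-9],[1,0.8,0.8,0.3,0,0,-9]]]}}

```text
time: 19.95
position: [0.5681, -0.2836, 0.1171]
eef_rot: [-1.016, 2.969, -0.005]
force: [1.3, 0.5, 10.8]
grip_width: 0.0467
gripper_force: 84.0
```

```bash
python3 - <<'E'
from h import *
to([.5674,-.2832,.1177],90)
E
```

```text
t 19.95 p [ 0.5681 -0.2836  0.1171] yaz 127.8 z [ 0.005 -0.002 -1.   ] q [-26.5  27.2   2.7  65.2   0.  -64.3] F [ 1.3  0.5 10.8] M [ 0.1  -0.37 -0.03] w 0.0467 gf 84.0
shift [ 0.3  0.7 -0.6]
turn [-0.2  0.2 37.8]
```

Emit:
{"api": "apply_moves", "payload": {"moves": [[[1,0,0.4,0.3,0,0,-5],[1,0,0.4,0.3,0,0,-9],[1,0,0.4,0.3,0,0,-9],[1,0,0.4,0.3,0,0,-9]]], "force": 115}}

```text
time: 20.35
position: [0.566, -0.2824, 0.1146]
eef_rot: [1.246, -2.884, -0.0]
force: [1.2, 0.1, -0.9]
grip_width: 0.0456
gripper_force: 117.7
```

```bash
python3 - <<'E'
from h import *
to([.5674,-.2832,.1177],90)
E
```

```text
t 20.35 p [ 0.566  -0.2824  0.1146] yaz 136.7 z [-0.  0. -1.] q [-26.5  27.3   2.5  65.2   0.  -73.3] F [ 1.2  0.1 -0.9] M [ 0.03 -0.37 -0.01] w 0.0456 gf 117.7
shift [-0.4 -1.6 -3.1]
turn [ 0.  -0.  46.7]
```

It dropped in at about 47° of turn. I add a few degrees to centre it and push down in steps.

Emit:
{"api": "apply_moves", "payload": {"moves": [[[1,0,-1,0,0,0,-4],[1,0,-1,1,0,0,-4],[1,0,-1,3,0,0,-4],[1,0,-1,4,0,0,-4],[1,0,-1,4,0,0,-4],[1,0,-1,4,0,0,-4]]]}}

```text
time: 20.95
position: [0.5666, -0.2831, 0.1106]
eef_rot: [1.346, -2.838, -0.001]
force: [0.1, 0.4, -0.3]
grip_width: 0.0459
gripper_force: 117.6
```

```bash
python3 - <<'E'
from h import *
to([.5674,-.2832,.1037],90)
E
```

```text
t 20.95 p [ 0.5666 -0.2831  0.1106] yaz 140.7 z [-0.  0. -1.] q [-26.6  27.5   2.3  64.8   0.  -77.3] F [ 0.1  0.4 -0.3] M [ 0.09  0.17 -0.  ] w 0.0459 gf 117.6
shift [-0.4 -0.7  6.9]
turn [ 0.  -0.  50.7]
```

Emit:
{"api": "apply_moves", "payload": {"moves": [[[1,0,0,2,0,0,0],[1,0,0,4,0,0,0],[1,0,0,6,0,0,0],[1,0,0,7,0,0,0],[1,0,0,8,0,0,0],[1,0,0,8,0,0,0],[1,0,0,8,0,0,0],[1,0,0,8,0,0,0]]]}}

```text
time: 21.75
position: [0.5668, -0.2832, 0.1038]
eef_rot: [-1.347, 2.838, -0.001]
force: [-4.3, 2.6, 11.4]
grip_width: 0.0459
gripper_force: 118.4
```

```bash
python3 - <<'E'
from h import *
import cv2
to([.5674,-.2832,.1037],90)
a=arm.get_image("side");cv2.imwrite("pics/s6.png",cv2.resize(a["color"][190:390,260:470,::-1],None,fx=3,fy=3,interpolation=cv2.INTER_CUBIC))
for n in("collar","bead0_center"):print(n,[(np.round(d["at"],4).tolist(),round(d["score"],2)) for d in arm.tip_of("side",n)])
E
```

```text
t 21.75 p [ 0.5668 -0.2832  0.1038] yaz 140.8 z [ 0.001 -0.    -1.   ] q [-26.6  27.8   1.6  63.8   0.  -77.3] F [-4.3  2.6 11.4] M [0.64 1.05 0.05] w 0.0459 gf 118.4
shift [-0.4 -0.5  0.1]
turn [-0.   0.  50.8]
collar [([0.6908, 0.2359, 0.106], 0.97), ([0.6597, 0.3504, 0.1074], 0.82), ([0.5013, 0.3422, 0.1062], 0.74), ([0.5641, -0.2835, 0.1233], 0.73), ([0.5175, 0.0408, 0.0058], 0.21)]
bead0_center [([0.5561, 0.0412, 0.0185], 0.58)]
```

View pics/s6.png

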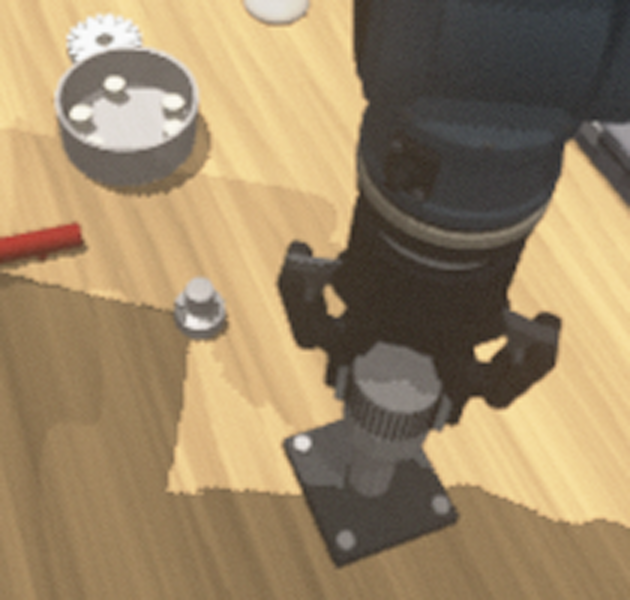

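The head sits at crop (395,390) over the sleeve on the dock's foot. Collar height comes out at 0.123, which is home, and the beads are in the bowl. I press slightly more to seat it firmly.

Emit:
{"api": "apply_moves", "payload": {"moves": [[[1,0,0,0.5,0,0,0],[1,0,0,1,0,0,0],[1,0,0,1,0,0,0],[1,0,0,1,0,0,0],[1,0,0,1,0,0,0]]]}}

```text
time: 22.4
position: [0.5668, -0.2832, 0.1038]
eef_rot: [-1.346, 2.837, -0.002]
force: [-5.5, 3.1, 18.3]
grip_width: 0.0455
gripper_force: 119.2
```

```bash
python3 - <<'E'
from h import *
s,_=st()
if s["position"][2]<.1045 and s["force"][2]>8: print(arm.sign_off())
E
```

```text
t 22.4 p [ 0.5668 -0.2832  0.1038] yaz 140.8 z [ 0.002 -0.001 -1.   ] q [-26.5  27.7   1.5  63.7   0.  -77.3] F [-5.5  3.1 18.3] M [ 1.02  1.69 -0.02] w 0.0455 gf 119.2
the job is handed in; nothing more can be done
None
```

I stirred the bowl two full rounds, keyed the stirrer into the dock, and handed the job in with it held pressed home against the spring; no verdict came back, and one bead was hidden from view when I checked the bowl.

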